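# Pry open the old tool box and tilt the long spirit level out

### The arm

A 7-joint arm with a two-finger parallel gripper is mounted at the origin on the work surface. World frame = base frame: x ahead of the robot, y to its left, z up, the work surface at z = 0. Lengths are in mm, angles in degrees, forces in N, time in s.
With the tool pointing down it reaches from about 400 to 925 mm from the base axis. Payload 5.6 kg.
Tool frame: the origin (TCP) lies at the very end of the fingers, on their centre line; the grasp point (between the pads) lies 19 mm behind it; z points along the fingers, y is the direction in which the jaws open and shut (so a half turn about z gives the same grasp; the last joint's range is limited). The gripper opens to 85 mm and grips with 20 to 120 N. Pads are 22 mm wide; open, the fingers measure 114 mm over their backs; the gripper's body (76 mm by 85 mm) begins 54 mm behind the grasp point. The pads swing forward as they close: fully open they stand 13 mm farther back than shut.
Start: joints at [63.083, 26.786, -0.665, 91.828, 0.344, 61.387, -3.226], TCP at [269.035, -591.718, 191.69] pointing down, gripper open.
Joint ranges: [-144.91, 144.91], [-17.63, 115.5], [-89.93, 88.59], [15.96, 139.68], [-74.01, 254.01], [8.47, 105.57], [-167.45, 167.45]. Speed limits (degrees/s): [147.25, 147.25, 180, 180, 180, 180, 180].

### API

Orientations are given as [roll, pitch, yaw] about the fixed x, y, z axes, in that order (R = Rz(yaw) Ry(pitch) Rx(roll)).
In Python, from cell import monitor, camera, get_calibration, r gives the robot as it stands. The module is installed in compiled form; this text tells all that it offers.
- The arm moves only by the tool send_rows, never from a script. Its argument "motion" is a list of rows, each a list of 2 entries, a list of its own where there are three numbers: the shift along the world's x, y, z in m, then the turn about the world's z in degrees. In form: [[[x, y, z], roll], ...]. A call has 1 to 12 rows; each row shifts and turns the commanded pose from where the row before left it; what a row does not reach is not made up. A row lasts 1/10 s, in which the tool goes at most 50 mm and 8.59 degrees, less where a joint would pass 70% of its speed; a pose out of reach is approached as far as the arm can. A call with a gripper value outside its range is refused whole. "claw" is the gripper's target within -1 to 1 (fully open at 1, half-way at 0, shut at -1), set as the call begins (left out, the last holds). The fingers move at their own pace and stop on an object; "grip_force" is the grip in N (left out, the last holds). Time passes only in rows, so rows that do not move let the fingers close. It gives the time, the measured TCP pose, the force and the opening at its end, in the units of the state.
- monitor.sense(): the state, without advancing time (a new reading comes with each control period).
- camera(name): name is "scene" or "top" or "wrist"; returns (picture, depth): 400x640x3 uint8, red, green, blue; 400x640 float32, mm along the optical axis (not along the pixel's ray), 0 where there is no reading.
- get_calibration(name): a dict with "fx", "fy", "cx", "cy" (pixels), "world_to_cam" (4x4, takes a point from world to camera coordinates); the wrist camera has in their place "tool_from_camera" (4x4, takes a point from camera to tool coordinates, whose origin is the TCP and whose axes are the flange's). Camera axes: x right, y down, z forward; pixel columns grow to the right and rows downward; lengths in mm; the calibration is good to about 2 mm. The wrist camera is an equidistant fisheye: a pixel r from the principal point sees the ray r / f radians off the axis. A picture is of the moment at which its call begins: read the wrist's pose just before it. get_calibration takes no time and is no camera call.
- r.hand_in(): hands the job in, once; it reports no verdict.
The state is a dict: "time_s": time; "joints": joint angles; "joint_vel": joint speeds; "joint_efforts": joint torques, N m; "eef_pos": TCP position; "eef_rot": TCP orientation; "ft_force": force on the tool from outside, world axes, zero at the start; "moment": the same for the moment, N m; "grip_width": finger opening in mm.
Only numpy, scipy, OpenCV 4.12 (cv2) and the standard library are available. Lean on these libraries where they do the work, as an engineer would, in place of code of your own. Each camera call takes 0.05 s, during which the arm holds its last target.

### The job

The lid of the orange tool box has lost its knob: slip the blade of the wood-handled scraper into the slot under the lid's edge, lever the lid up with it and swing it right over until it lies back open, then lay the scraper down on the table. Reach into the box, tilt the yellow spirit level out from under the fixed deck through the opening, which is shorter than the level, and finish while holding it still in the gripper, all of it at least 8 cm above the box's rim and touching nothing else. Leave the tape measure, the jar and the camera where they stand.

Things in the scene. Friction and masses are not known exactly. Their poses are not given: they have to be found in the camera images.
- toolbox: orange tool box fixed to the table, 140 (x) by 330 (y) by 81 mm high, long along its own y; origin at the centre of its underside, z up. Floor and walls 5 mm thick (inside: x -65 to 65, y -160 to 160 mm), side walls 75 mm high. The opening, y -160 to 60 mm, is shut by the lid; the rest is under a fixed deck
- deck_edge (a point): middle of the lower edge of the fixed deck where the opening ends: box y = 60 mm, 67 mm above the table. The deck covers the box from here to its +y end, 67 to 81 mm above the table
- slot (a point): middle of the pry slot at the box's -y end, box y = -162 mm, 67 mm above the table. Slot 88 mm wide (box x) and 15 mm high: from the end wall's low top at 60 mm up to the shut lid's underside at 75 mm; beside it the end wall is 75 mm high
- lid (a joint): angle of the lid, rad: 0 shut, grows as its -y edge rises, 2.9 lying back over the deck (its stop). An orange plate 140 by 226 by 6 mm, 0.2 kg, no handle; hinge along the box's x at box y = 60 mm, 81 mm above the table. Damped, no spring: let go below upright it sinks shut, past upright it sinks on to 2.9 in 2 to 4 s
- lid_edge (a point): middle of the lid's free edge, at its underside (75 mm above the table when shut, 228 mm from the hinge, 3 mm past the face of the box's -y wall)
- scraper_grip (a point): point near the balance of the loose scraper, half-way up its wooden handle (12 mm above the table as it lies). x points along the scraper to the blade, z up. The handle is 24 mm wide and 24 mm high, from 75 mm behind to 35 mm ahead of this point; the steel blade, 40 mm wide and 3 mm thick, runs on from 35 to 130 mm ahead at this same height. 0.13 kg
- scraper_tip (a point): middle of the blade's front edge, half-way through its thickness, 130 mm ahead of scraper_grip
- level_mid (a point): centre of the loose yellow spirit level, a straight bar 22 mm wide (x), 290 mm long (y) and 30 mm high (z), about 0.26 kg. At the start it lies on the box's floor along the box, its +y end about 85 mm under the fixed deck
- level_deck_end (a point): centre of the level's end face that starts under the deck (+145 mm along its y)
- level_free_end (a point): centre of the level's other end face (-145 mm along its y), near the box's low -y wall
- tape_mid (a point): bystander: centre of a black pocket tape measure, 70 by 66 by 36 mm
- jar_mid (a point): bystander: centre of a clear jar with a blue cap, 72 mm across and 90 mm high
- camera_mid (a point): bystander: centre of the body of a black camera, 50 by 120 by 70 mm, its lens 30 mm out to -x
Not all that is in view belongs to the job. There is more than one size of the part that bears scraper_grip; the job needs the larger.

How it is judged:
By the outcome, as a careful person would: the job done as asked, in the order asked, and still so for the second after the job is handed in, while the arm keeps its last pose, push and grip.
It also fails if it takes over 72 s, if anything falls off the work surface, if the arm or the gripper's body presses on something with over 40 N, if the wrist force passes 120 N, or if a joint passes its speed limit or range.

## Working session

There is one attempt and no reset: what is moved stays moved. The work goes in short steps, Python scripts to look and compute and a tool call to move; the robot and the scene stay as the last step left them, time stands still between calls to the robot, and variables do not carry over. Pictures are saved under pics/ and viewed, and the job is handed in when it is done.

Besides the shell and the picture viewer there is one more tool, called after "Call:" as a command line: name --argument value ..., lists and objects as JSON in quotes. send_rows: Moves the arm, as the interface text tells. Its arguments: {"type":"object","properties":{"motion":{"type":"array","items":{"type":"array"}},"claw":{"type":"number"},"grip_force":{"type":"number"}},"required":["motion"]}

```bash
mkdir -p pics
cat > h.py <<'E'
import numpy as np, cv2
from cell import monitor, camera, get_calibration, r
def save(n,img): cv2.imwrite(f'pics/{n}.png',cv2.cvtColor(np.ascontiguousarray(img),cv2.COLOR_RGB2BGR))
def grab(name,tag):
    s=monitor.sense(); p,d=camera(name); np.savez(f'{tag}.npz',p=p,d=d,pos=s['eef_pos'],rot=s['eef_rot']); save(tag,p); return p,d
def ray(name,u,v):
    c=get_calibration(name); T=np.linalg.inv(np.array(c['world_to_cam']))
    d=np.array([(u-c['cx'])/c['fx'],(v-c['cy'])/c['fy'],1.]); return T[:3,3],T[:3,:3]@d
def onplane(name,u,v,z):
    o,d=ray(name,u,v); return o+d*(z-o[2])/d[2]
def depthpt(name,u,v,d):
    o,dd=ray(name,u,v); return o+dd*d
E
python3 - <<'E'
from h import *
print(monitor.sense())
for n in('scene','top','wrist'):
    grab(n,n+'0'); c=get_calibration(n); print(n,{k:np.round(np.array(v),3).tolist() for k,v in c.items()})
E
```

```text
{'time_s': 0.0, 'joints': array([63.08431651, 26.83641055, -0.66645974, 91.88145483,  0.34462379,
       61.38589196, -3.22631268]), 'joint_vel': array([ 0.01504334, -0.01886755,  0.05542155,  0.05592616,  0.00307456,
       -0.04245265, -0.13928377]), 'joint_efforts': array([-4.21407112e-04, -5.32378864e+01,  2.15140107e-02, -2.51302528e+01,
        1.14632453e-02,  7.72918080e-03, -4.38972165e-05]), 'eef_pos': array([ 268.7394926 , -591.1519544 ,  190.72989512]), 'eef_rot': array([-1.79898475e+02,  7.09992076e-03,  2.44496445e+01]), 'ft_force': array([0.61265837, 0.45772375, 0.07165089]), 'moment': array([-0.0120469 ,  0.00431895, -0.01457314]), 'grip_width': 85.63494633812044}
scene {'fx': 457.845, 'fy': 457.845, 'cx': 316.161, 'cy': 199.132, 'world_to_cam': [[0.864, 0.503, 0.014, -427.534], [0.417, -0.7, -0.58, -203.888], [-0.281, 0.507, -0.815, 1421.954], [0.0, 0.0, 0.0, 1.0]]}
top {'fx': 497.867, 'fy': 497.867, 'cx': 314.066, 'cy': 195.88, 'world_to_cam': [[-0.093, -0.996, 0.003, -13.948], [-0.974, 0.09, -0.208, 532.594], [0.207, -0.022, -0.978, 1142.04], [0.0, 0.0, 0.0, 1.0]]}
wrist {'fx': 309.707, 'fy': 309.707, 'cx': 321.454, 'cy': 198.884, 'tool_from_camera': [[-0.0, -0.96, -0.281, 71.661], [1.0, 0.0, -0.0, -0.76], [0.0, -0.281, 0.96, -182.987], [0.0, 0.0, 0.0, 1.0]]}
```

View pics/scene0.png

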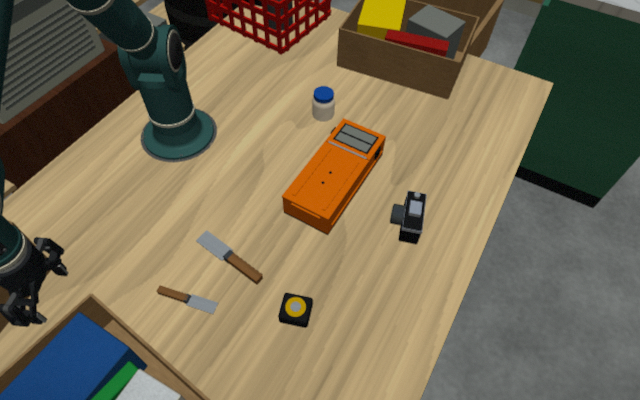

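View pics/top0.png

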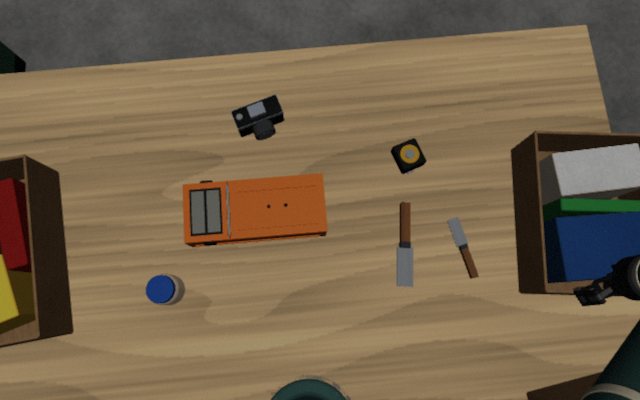

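View pics/wrist0.png

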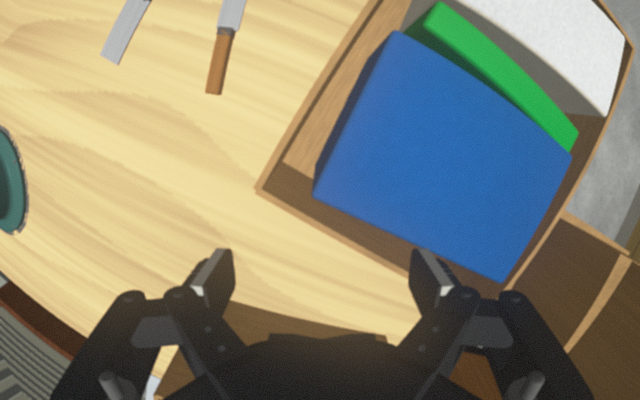

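Run:
```python
from h import *
def cloud(name,d):
    c=get_calibration(name); T=np.linalg.inv(np.array(c['world_to_cam']))
    v,u=np.mgrid[:400,:640]; P=np.stack([(u-c['cx'])/c['fx']*d,(v-c['cy'])/c['fy']*d,d],-1)
    return P@T[:3,:3].T+T[:3,3]
for n in('top','scene'):
    z=np.load(n+'0.npz'); p,d=z['p'],z['d']; W=cloud(n,d)
    hsv=cv2.cvtColor(p,cv2.COLOR_RGB2HSV)
    near=(W[...,0]>330)&(W[...,0]<850)&(W[...,1]>-420)&(W[...,1]<420)&(d>0)
    print(n,'table z med',np.median(W[...,2][near&(W[...,2]<8)]))
    m=(near&(W[...,2]>9)).astype(np.uint8)
    k,l,st,ce=cv2.connectedComponentsWithStats(m)
    for i in range(1,k):
        if st[i,4]>25:
            q=W[l==i]; pix=np.argwhere(l==i)[:,::-1].astype(np.float32)
            print(i,st[i].tolist(),'mean',q.mean(0).round(),'zmax',np.percentile(q[:,2],95).round(1), 'rect',[onplane(n,*c,np.percentile(q[:,2],80))[:2].round().tolist() for c in cv2.boxPoints(cv2.minAreaRect(pix))])
    o=((hsv[...,0]<14)&(hsv[...,1]>200)&near&(hsv[...,2]>120)).astype(np.uint8); q=W[o>0]; print('orange',o.sum(),np.histogram(q[:,2],bins=np.arange(0,100,6)))
    b=((hsv[...,1]<60)&near&(hsv[...,2]>110)).astype(np.uint8)
    k,l,st,ce=cv2.connectedComponentsWithStats(b)
    for i in range(1,k):
        if st[i,4]>60: print('gray',st[i].tolist(),W[l==i].mean(0).round(1))
    save(n+'_crop',cv2.resize(p[190:300,370:500] if n=='top' else p[220:330,150:280],None,fx=4.5,fy=4.5,interpolation=cv2.INTER_CUBIC))
    save(n+'_box',cv2.resize(p[160:260,170:340] if n=='top' else p[110:240,270:400],None,fx=4.4,fy=4.4,interpolation=cv2.INTER_CUBIC))
```

```text
top table z med -0.49880789388021185
1 [231, 94, 53, 46, 1543] mean [739.  54.  62.] zmax 82.1 rect [[759.0, 122.0], [794.0, 6.0], [698.0, -20.0], [663.0, 94.0]]
3 [391, 138, 36, 35, 787] mean [ 616. -308.   34.] zmax 40.4 rect [[637.0, -263.0], [663.0, -329.0], [593.0, -352.0], [567.0, -286.0]]
4 [183, 173, 145, 73, 8939] mean [505.  80.  79.] zmax 84.6 rect [[586.0, 251.0], [584.0, -89.0], [428.0, -86.0], [431.0, 244.0]]
5 [397, 202, 17, 71, 896] mean [ 406. -275.   18.] zmax 26.5 rect [[502.0, -266.0], [498.0, -306.0], [328.0, -283.0], [332.0, -244.0]]
7 [447, 218, 17, 24, 135] mean [ 421. -404.   11.] zmax 14.0 rect [[448.0, -385.0], [456.0, -414.0], [400.0, -426.0], [392.0, -398.0]]
11 [456, 241, 13, 26, 113] mean [ 366. -414.   15.] zmax 20.1 rect [[388.0, -397.0], [395.0, -415.0], [337.0, -435.0], [330.0, -416.0]]
13 [146, 273, 39, 23, 665] mean [350. 294.  78.] zmax 92.4 rect [[377.0, 334.0], [374.0, 248.0], [327.0, 247.0], [330.0, 333.0]]
orange 4710 (array([   0,    0,    0,    0,   12,   65,    8,    0,    0,    0,    0,
          1,  546, 3749,  329,    0]), array([ 0,  6
[... 778 characters left out ...]
1.0, -387.0], [460.0, -415.0]]
7 [279, 293, 34, 35, 913] mean [ 622. -315.   34.] zmax 40.4 rect [[602.0, -361.0], [575.0, -292.0], [645.0, -271.0], [668.0, -340.0]]
orange 196 (array([  1,   1,   0,   0,   1,  10,  19,   7,   0,  10,   2,   0,   6,
       121,  18,   0]), array([ 0,  6, 12, 18, 24, 30, 36, 42, 48, 54, 60, 66, 72, 78, 84, 90, 96]))
gray [315, 99, 19, 22, 310] [359.2 279.6  44.7]
gray [343, 126, 32, 16, 180] [509.7 213.1  83.3]
gray [337, 133, 32, 18, 188] [509.4 177.5  82.9]
gray [409, 200, 13, 15, 146] [753.   59.5  82. ]
gray [206, 237, 27, 24, 314] [ 358.4 -267.6   13.5]
gray [189, 294, 29, 20, 329] [ 418.6 -404.9    9.3]
gray [291, 302, 10, 10, 72] [ 617.9 -309.5   39.1]
```

View pics/top_crop.png

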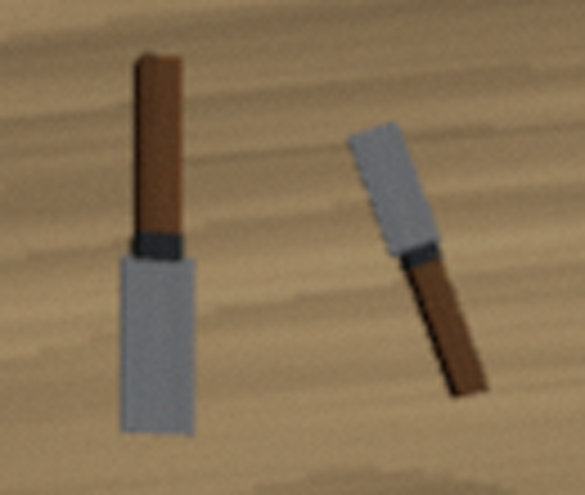

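View pics/top_box.png

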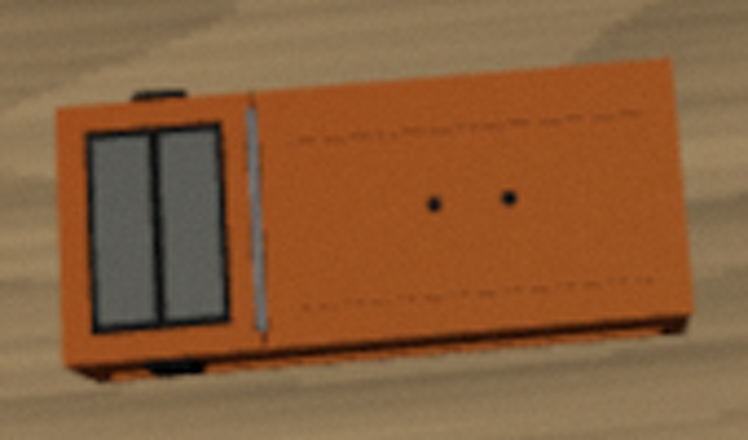

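View pics/scene_box.png

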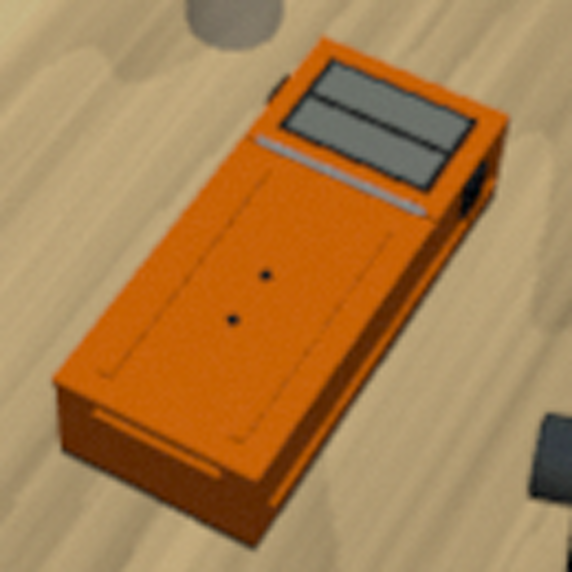

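```bash
cat >> h.py <<'E'
def tri(rays):
    A=np.zeros((3,3));b=np.zeros(3)
    for o,d in rays:
        d=d/np.linalg.norm(d);M=np.eye(3)-np.outer(d,d);A+=M;b+=M@o
    X=np.linalg.solve(A,b)
    e=[np.linalg.norm((np.eye(3)-np.outer(d,d)/(d@d))@(X-o)) for o,d in rays]
    return X,e
E
python3 - <<'E'
from h import *
f=lambda c,o,s:((c[0]+.5)/s-.5+o[0],(c[1]+.5)/s-.5+o[1])
T=dict(pxl=(55,108),pxh=(670,60),mxh=(692,318),mxl=(68,368),hA=(250,105),hB=(262,335),d1=(433,205),d2=(509,199))
# same corners in scene: deck +y end at far; +x side = right
S=dict(pxl=(508,120),pxh=(262,482),mxh=(55,382),mxl=(325,38),hA=(427,214),hB=(258,138),d1=(265,275),d2=(232,320))
R={}
for k in T:
    t=f(T[k],(170,160),4.4); s=f(S[k],(270,110),4.4)
    X,e=tri([ray('top',*t),ray('scene',*s)]); R[k]=X
    print(k,X.round(1),np.round(e,1), onplane('top',*t,81)[:2].round(1),onplane('scene',*s,81)[:2].round(1))
# scraper
Ts=dict(tipL=(122,432),tipR=(193,434),shL=(122,260),shR=(193,258),hndL=(137,57),hndR=(181,57))
for k,c in Ts.items():
    t=f(c,(370,190),4.5); print(k,np.round(t,1),onplane('top',*t,13 if k[0]!='h' else 24).round(1))
E
```

```text
pxl [580.8 245.7  78.7] [0.6 0.6] [580.8 245.5] [581.1 242.9]
pxh [578.6 -85.2  79.4] [1.8 1.8] [576.8 -86.3] [580.3 -84.8]
mxh [437.7 -83.7  75.5] [1.3 1.3] [436.  -84.3] [441.  -85.9]
mxl [441.6 245.5  81.3] [2.2 2.2] [440.  244.1] [442.9 247.6]
hA [572.3 140.8  83.9] [0.3 0.3] [572.8 141.1] [571.6 143.5]
hB [448.7 142.4  83. ] [1.3 1.3] [447.9 141.8] [448.7 145.1]
d1 [508.7  47.   82.8] [0.1 0.1] [509.1  47.2] [508.   48.2]
d2 [508.3   6.6  82.5] [0.1 0.1] [508.6   6.6] [507.8   7.6]
tipL [396.7 285.6] [ 300.2 -241.5   13. ]
tipR [412.5 286.1] [ 295.6 -279.2   13. ]
shL [396.7 247.4] [ 391.4 -253.2   13. ]
shR [412.5 246.9] [ 388.9 -291.8   13. ]
hndL [400.1 202.3] [ 500.2 -273.6   24. ]
hndR [409.8 202.3] [ 497.9 -297.7   24. ]
```

View pics/scene_crop.png

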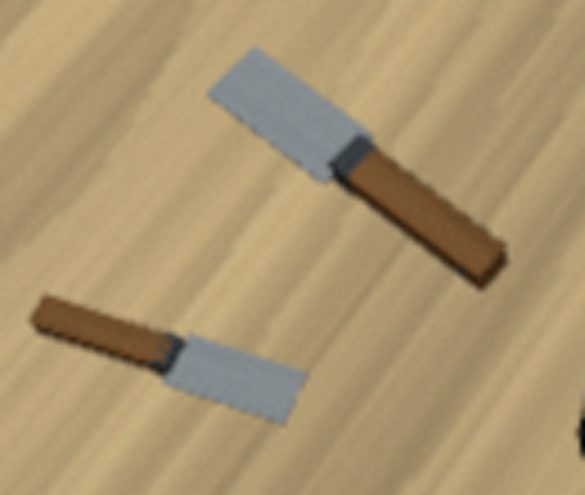

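Call:
send_rows --motion '[[[0.009, 0.0175, 0], 8.25], [[0.009, 0.0175, 0], 8.25], [[0.009, 0.0175, 0], 8.25], [[0.009, 0.0175, 0], 8.25], [[0.009, 0.0175, 0], 8.25], [[0.009, 0.0175, 0], 8.25], [[0.009, 0.0175, 0], 8.25], [[0.009, 0.0175, 0], 8.25], [[0.009, 0.0175, 0], 8.25], [[0.009, 0.0175, 0], 8.25], [[0.009, 0.0175, 0], 8.25], [[0.009, 0.0175, 0], 8.25]]' --claw 1

```text
time_s: 1.35
eef_pos: [377.2, -380.9, 191.5]
eef_rot: [-180.0, -0.0, 123.8]
ft_force: [-0.3, -0.2, -0.7]
grip_width: 85.7
```

Call:
send_rows --motion '[[[0.009, 0.0175, 0], 8.25], [[0.009, 0.0175, 0], 8.25], [[0.009, 0.0175, 0], 8.25], [[0.009, 0.0175, 0], 8.25], [[0.009, 0.0175, 0], 8.25], [[0.004, 0.0175, 0], 8.2], [[0, 0, 0], 0], [[0, 0, 0], 0]]'

```text
time_s: 2.15
eef_pos: [425.7, -277.2, 191.6]
eef_rot: [-180.0, -0.0, 172.7]
ft_force: [-0.1, -0.6, 0.7]
grip_width: 85.2
```

```bash
cat >> h.py <<'E'
from scipy.spatial.transform import Rotation as Ro
def wray(u,v,pos,rot):
    c=get_calibration('wrist'); Tc=np.array(c['tool_from_camera'])
    x=(u-c['cx'])/c['fx']; y=(v-c['cy'])/c['fy']; th=np.hypot(x,y)
    d=np.array([np.sin(th)*x/max(th,1e-9),np.sin(th)*y/max(th,1e-9),np.cos(th)])
    Rt=Ro.from_euler('xyz',rot,degrees=True).as_matrix()
    return pos+Rt@Tc[:3,3], Rt@Tc[:3,:3]@d
def wplane(u,v,z,pos,rot):
    o,d=wray(u,v,pos,rot); return o+d*(z-o[2])/d[2]
E
python3 - <<'E'
from h import *
s=monitor.sense(); print(s['time_s'],s['eef_pos'],s['eef_rot'],s['joints'].round(1),s['grip_width'],s['ft_force'])
grab('wrist','w1'); 
f=lambda c,o,q:((c[0]+.5)/q-.5+o[0],(c[1]+.5)/q-.5+o[1])
for t,q in(((122,432),(257,47)),((193,434),(208,93))):
    print(tri([ray('top',*f(t,(370,190),4.5)),ray('scene',*f(q,(150,220),4.5))]))
E
```

```text
2.15 [ 425.70023228 -277.24349701  191.58053744] [-1.79979664e+02 -1.77642252e-02  1.72731656e+02] [ 61.1  17.5 -37.5 109.6  12.7  57.  100.6] 85.20369529122767 [-0.13224212 -0.56787785  0.7014076 ]
(array([ 300.70852414, -240.72591236,   14.72568873]), [np.float64(0.7349513390181472), np.float64(0.7349513390181893)])
(array([ 295.74574858, -278.92573913,   13.76670801]), [np.float64(0.1498588108005777), np.float64(0.1498588108007181)])
```

View pics/w1.png

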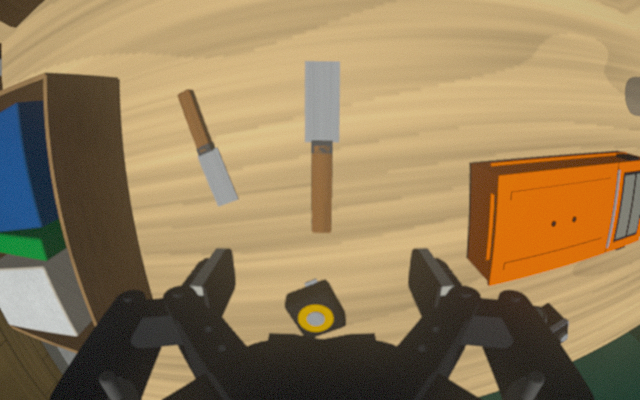

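Run:
```python
from h import *
z=np.load('w1.npz');P,R=z['pos'],z['rot']
for n,u,v,h in(('tip',322.5,61,13),('shoulder',322,142,13),('hend',321.5,232,24),('hend',321.5,232,12),('lid-x',470,164,81),('lid+x',490,283,81)):
    print(n,wplane(u,v,h,P,R).round(1))
p=z['p']; save('w1c',cv2.resize(p[130:300,440:640],None,fx=4,fy=3.5,interpolation=cv2.INTER_CUBIC))
save('w1d',cv2.resize(p[40:250,270:380],None,fx=2.8,fy=2.8,interpolation=cv2.INTER_CUBIC))
```

```text
tip [ 297.  -258.8   13. ]
shoulder [ 391.4 -271.4   13. ]
hend [ 498.6 -285.6   24. ]
hend [ 503.5 -286.2   12. ]
lid-x [ 422.2 -120.3   81. ]
lid+x [574.9 -83.9  81. ]
```

View pics/w1c.png

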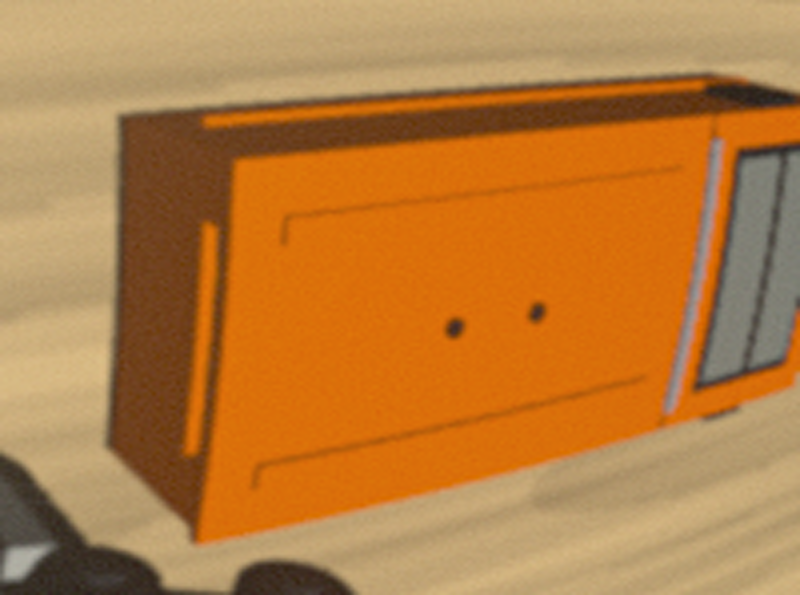

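Call:
send_rows --motion '[[[0.0005, 0.001, -0.03], 0], [[0, 0, -0.045], 0], [[0, 0, -0.045], 0], [[0, 0, -0.03], 0], [[0, 0, -0.02], 0], [[0, 0, -0.01], 0], [[0, 0, -0.007], 0], [[0, 0, 0], 0], [[0, 0, 0], 0]]' --claw 0.2

```text
time_s: 3.1
eef_pos: [427.2, -276.3, 5.5]
eef_rot: [-180.0, 0.1, 172.9]
ft_force: [0.6, 0.2, -0.2]
grip_width: 51.2
```

Run:
```python
from h import *
grab('wrist','w2')
```

```text
(no output)
```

View pics/w2.png

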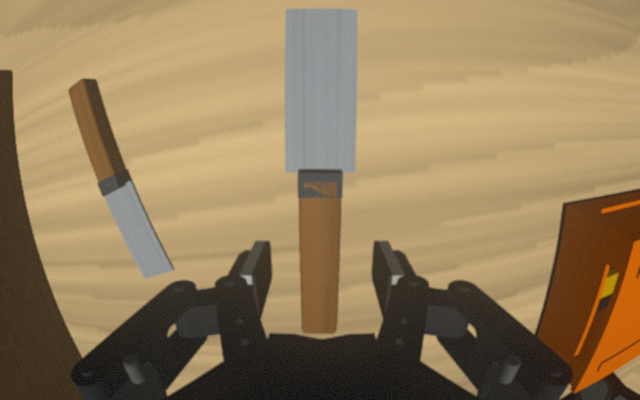

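Call:
send_rows --motion '[[[0, 0, -0.001], 0], [[0, 0, 0], 0], [[0, 0, 0], 0], [[0, 0, 0], 0], [[0, 0, 0], 0], [[0, 0, 0], 0], [[0, 0, 0.005], 0], [[0, 0, 0.025], 0], [[0, 0, 0.03], 0], [[0, 0, 0.02], 0], [[0, 0, 0], 0]]' --claw -1 --grip_force 100

```text
time_s: 4.25
eef_pos: [428.5, -276.8, 86.6]
eef_rot: [-179.8, 0.3, 172.9]
ft_force: [0.0, 0.5, -0.1]
grip_width: -0.1
```

Run:
```python
from h import *
grab('wrist','w3'); grab('scene','s3')
```

```text
(no output)
```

View pics/w3.png

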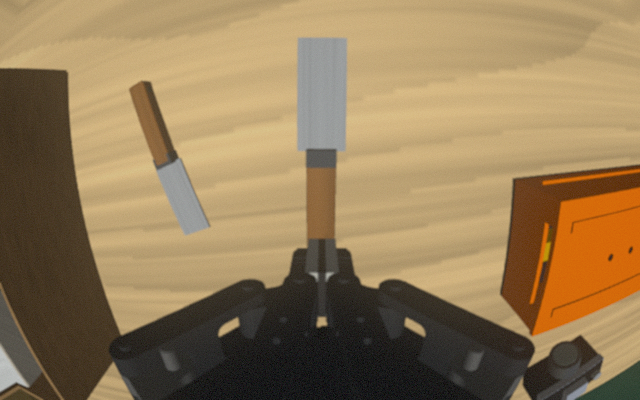

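View pics/s3.png

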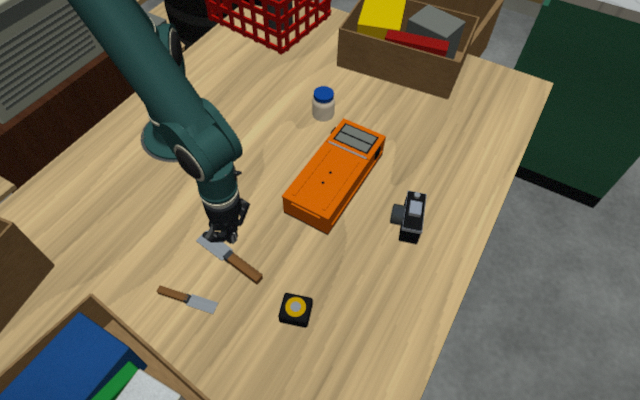

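Run:
```python
from h import *
z=np.load('w3.npz');P,R=z['pos'],z['rot'];print(P,R)
for n,u,v,h in(('tip',322.5,38,13),('shoulder',322,150,13)):
    print(n,wplane(u,v,h,P,R).round(1))
```

```text
[ 428.50074626 -276.82148188   86.6113481 ] [-179.83731573    0.28484963  172.89158538]
tip [ 297.3 -258.9   13. ]
shoulder [ 390.5 -271.    13. ]
```

Call:
send_rows --motion '[[[0, 0, 0], 0], [[0, 0, 0], 0], [[0, 0, 0], 0], [[0, 0, 0], 0], [[0, 0, 0], 0], [[0, 0, 0], 0], [[0, 0, 0], 0], [[0, 0, 0], 0], [[0, 0, 0], 0]]' --claw 0.1

```text
time_s: 5.25
eef_pos: [426.5, -275.8, 83.7]
eef_rot: [-180.0, 0.0, 172.9]
ft_force: [-0.1, -0.4, -0.2]
grip_width: 47.1
```

Call:
send_rows --motion '[[[0, 0, -0.035], 0], [[0, 0, -0.03], 0], [[0, 0, -0.012], 0], [[0, 0, -0.003], 0], [[0, 0, 0], 0], [[0, 0, 0], 0]]'

```text
time_s: 5.85
eef_pos: [427.5, -276.1, 4.8]
eef_rot: [-180.0, 0.1, 172.9]
ft_force: [-0.6, -0.1, 0.7]
grip_width: 46.7
```

Call:
send_rows --motion '[[[0, 0, 0], 0], [[0, 0, 0], 0], [[0, 0, 0], 0], [[0, 0, 0], 0], [[0, 0, 0], 0], [[0, 0, 0], 0], [[0, 0, 0], 0]]' --claw -1 --grip_force 100

```text
time_s: 6.55
eef_pos: [426.5, -275.7, 3.7]
eef_rot: [180.0, -0.0, 172.9]
ft_force: [0.6, 0.6, -0.1]
grip_width: -0.0
```

Run:
```python
from h import *
print(monitor.sense()['joints'])
grab('wrist','w4'); p,d=grab('scene','s4')
save('s4c',cv2.resize(p[170:300,160:290],None,fx=4.5,fy=4.5,interpolation=cv2.INTER_CUBIC))
p,d=grab('top','t4'); save('t4c',cv2.resize(p[190:310,360:490],None,fx=4.5,fy=4.5,interpolation=cv2.INTER_CUBIC))
```

```text
[ 52.49205268  33.53471557 -28.8734581  116.98916297  27.00382752
  35.96788928  88.2924493 ]
```

View pics/w4.png

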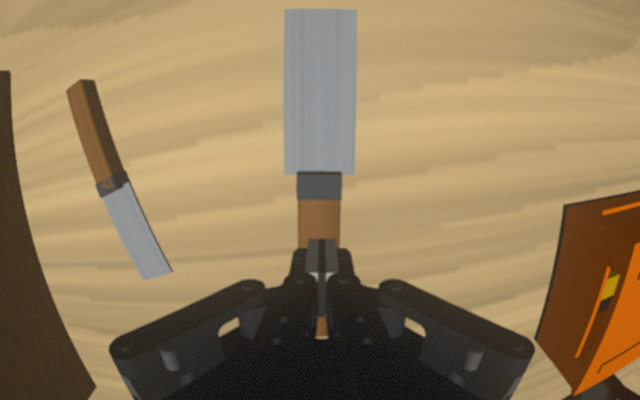

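View pics/s4c.png

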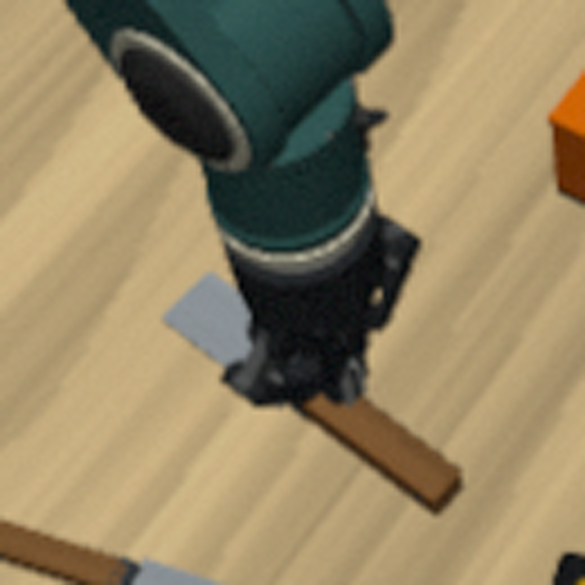

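View pics/t4c.png

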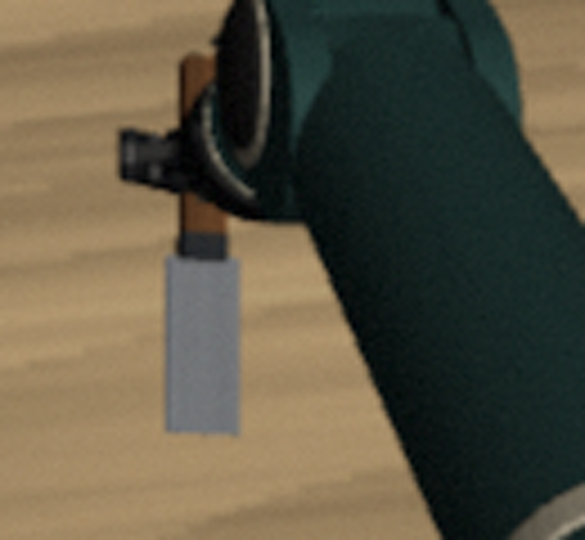

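Run:
```python
from h import *
c=get_calibration('wrist'); Tc=np.linalg.inv(np.array(c['tool_from_camera']))
def wp(X):
    q=Tc[:3,:3]@np.array(X)+Tc[:3,3]; th=np.arctan2(np.hypot(q[0],q[1]),q[2]); k=th/np.hypot(q[0],q[1])
    return c['cx']+c['fx']*k*q[0],c['cy']+c['fy']*k*q[1]
for x in (11,0,-11):
  for z in (0,-10,-19,-30,-40): print(x,z,np.round(wp((x,0,z)),1))
z=np.load('w4.npz'); d=z['d']; print(d[235:345:6,322].round(), d[235:345:6,312].round()); print(d[20:200:20,322].round())
```

```text
11 0 [320.1 209.7]
11 -10 [320.1 215.1]
11 -19 [320.  220.3]
11 -30 [319.9 227.5]
11 -40 [319.9 234.9]
0 0 [320.2 226.2]
0 -10 [320.1 232.2]
0 -19 [320.  238.2]
0 -30 [320.  246.3]
0 -40 [319.9 254.5]
-11 0 [320.2 242. ]
-11 -10 [320.1 248.6]
-11 -19 [320.1 255.2]
-11 -30 [320. 264.]
-11 -40 [319.9 272.9]
[176. 148. 141. 135. 129. 124. 118. 119. 120. 120. 121. 122. 122. 123.
 193. 194. 195. 226.  79.] [176. 146. 141. 135. 130. 124. 118. 112. 108. 105. 101.  97.  98.  98.
 111. 112. 110.  82.  79.]
[150. 154. 157. 160. 165. 167. 170. 173. 166.]
```

```bash
cat >> h.py <<'E'
def wcloud(d):
    c=get_calibration('wrist'); Tc=np.array(c['tool_from_camera'])
    v,u=np.mgrid[:400,:640]; x=(u-c['cx'])/c['fx'];y=(v-c['cy'])/c['fy'];th=np.hypot(x,y)+1e-9
    t=np.tan(th); P=np.stack([t*x/th*d,t*y/th*d,d],-1)
    return P@Tc[:3,:3].T+Tc[:3,3]
E
python3 - <<'E'
from h import *
for n in('wrist0','w2','w4'):
    d=np.load(n+'.npz')['d']; Q=wcloud(d)
    m=(d>0)&(np.abs(Q[...,1])<60)&(abs(Q[...,0])<30)&(Q[...,2]>-140)
    m[:230]=0
    for lo in range(-90,30,10):
        k=m&(Q[...,2]>=lo)&(Q[...,2]<lo+10); q=Q[k]
        if len(q): print(n,lo,len(q),'x',q[:,0].min().round(),q[:,0].max().round(),'y',np.percentile(q[:,1],[1,25,75,99]).round())
E
```

```text
wrist0 -90 1153 x -10.0 12.0 y [-55. -42.  44.  56.]
wrist0 -80 1233 x -11.0 12.0 y [-55. -42.  44.  57.]
wrist0 -70 1034 x -11.0 12.0 y [-55. -42.  44.  56.]
wrist0 -60 383 x -11.0 12.0 y [-48. -42.  44.  49.]
w2 -90 1253 x -11.0 15.0 y [-49. -29.  30.  51.]
w2 -80 976 x -12.0 12.0 y [-38. -25.  27.  39.]
w2 -70 933 x -11.0 12.0 y [-38. -26.  28.  40.]
w2 -60 732 x -11.0 12.0 y [-38. -26.  28.  39.]
w2 -50 241 x -11.0 12.0 y [-31. -25.  27.  32.]
w2 -30 198 x -30.0 6.0 y [-11.  -5.   4.   9.]
w2 -20 1903 x -30.0 5.0 y [-12.  -6.   5.  11.]
w2 0 3328 x -30.0 -4.0 y [-59. -30.  30.  59.]
w4 -90 1764 x -12.0 15.0 y [-29.  -8.  10.  31.]
w4 -80 799 x -11.0 12.0 y [-11.  -1.   2.  13.]
w4 -70 634 x 6.0 12.0 y [-12.  -5.   8.  14.]
w4 -60 562 x 6.0 12.0 y [-12.  -6.   8.  14.]
w4 -50 185 x 6.0 12.0 y [-11.  -3.   5.  13.]
w4 -30 396 x -5.0 6.0 y [-12.  -9.   4.  10.]
w4 -20 58 x -5.0 5.0 y [-13. -12.  10.  11.]
w4 0 4441 x -30.0 -3.0 y [-59. -38.  38.  59.]
```

Call:
send_rows --motion '[[[0, 0, 0.005], 0], [[0, 0, 0], 0], [[0, 0, 0], 0], [[0, 0, 0], 0], [[0, 0, 0], 0], [[0, 0, 0], 0], [[0, 0, 0], 0], [[0, 0, 0], 0]]' --claw 0.1

```text
time_s: 7.5
eef_pos: [426.5, -275.7, 8.7]
eef_rot: [180.0, 0.0, 172.9]
ft_force: [-0.2, 0.3, 0.2]
grip_width: 46.9
```

Call:
send_rows --motion '[[[0, 0, -0.02], 0], [[0, 0, -0.012], 0], [[0, 0, -0.006], 0], [[0, 0, 0], 0], [[0, 0, 0], 0]]'

```text
time_s: 8.0
eef_pos: [426.7, -275.6, -29.2]
eef_rot: [180.0, 0.0, 172.9]
ft_force: [0.5, -0.0, -0.5]
grip_width: 46.8
```

Run:
```python
from h import *
grab('wrist','w5'); p,d=grab('scene','s5')
d=np.load('w5.npz')['d']; Q=wcloud(d)
print([d[v,322] for v in (100,300)])
m=(d>0)&(np.abs(Q[...,1])<60)&(abs(Q[...,0])<30)&(np.abs(Q[...,1])>18);m[:225]=0
print(np.histogram(Q[m][:,2],np.arange(-70,60,10)))
```

```text
[np.float32(132.93784), np.float32(149.70135)]
(array([ 908,  757,  276, 2843, 2775,    0,    0,    0,    0,    0,    0,
          0]), array([-70, -60, -50, -40, -30, -20, -10,   0,  10,  20,  30,  40,  50]))
```

View pics/w5.png

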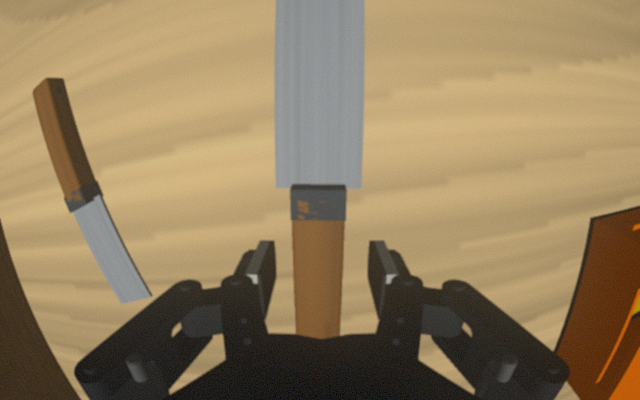

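Call:
send_rows --motion '[[[0, 0, -0.006], 0], [[0, 0, -0.004], 0], [[0, 0, 0], 0]]'

```text
time_s: 8.4
eef_pos: [426.1, -275.5, -39.9]
eef_rot: [180.0, -0.1, 172.9]
ft_force: [0.0, 0.7, 0.6]
grip_width: 47.0
```

Call:
send_rows --motion '[[[0, 0, 0], 0], [[0, 0, 0], 0], [[0, 0, 0], 0], [[0, 0, 0], 0], [[0, 0, 0], 0], [[0, 0, 0], 0], [[0, 0, 0], 0]]' --claw -1 --grip_force 100

```text
time_s: 9.1
eef_pos: [426.7, -275.7, -39.0]
eef_rot: [-180.0, 0.0, 172.9]
ft_force: [-0.4, 1.0, 5.3]
grip_width: 21.9
```

Call:
send_rows --motion '[[[0, 0, 0.01], 0], [[0, 0, 0.025], 0], [[0.008, 0.0025, 0.025], -8.3], [[0.008, 0.0025, 0], -8.3], [[0.008, 0.0025, 0], -8.3], [[0.008, 0.0025, 0], -8.3], [[0.008, 0.0025, 0], -8.3], [[0.008, 0.0025, 0], -8.3], [[0.008, 0.0025, 0], -8.3], [[0.008, 0.0025, 0], -8.3], [[0.008, 0.0025, 0], -8.3], [[0.009, 0.0025, 0], -8.3]]'

```text
time_s: 10.3
eef_pos: [507.7, -250.5, 20.9]
eef_rot: [180.0, -0.0, 89.6]
ft_force: [-0.1, -0.5, -1.4]
grip_width: 22.2
```

Call:
send_rows --motion '[[[0, 0, 0], 0], [[0, 0, 0], 0]]'

```text
time_s: 10.5
eef_pos: [507.3, -250.5, 20.7]
eef_rot: [-180.0, -0.0, 90.1]
ft_force: [-0.5, 0.7, -1.4]
grip_width: 22.0
```

Run:
```python
from h import *
s=monitor.sense(); print(s['joints'].round(1))
p,d=grab('wrist','w6'); save('w6c',cv2.resize(p[:240,180:460],None,fx=2.5,fy=2.5))
p,d=grab('scene','s6'); save('s6c',cv2.resize(p[110:310,180:400],None,fx=3,fy=3,interpolation=cv2.INTER_CUBIC))
```

```text
[ 30.1  32.5  -9.2 109.8   8.   38.3  16.2]
```

View pics/w6.png

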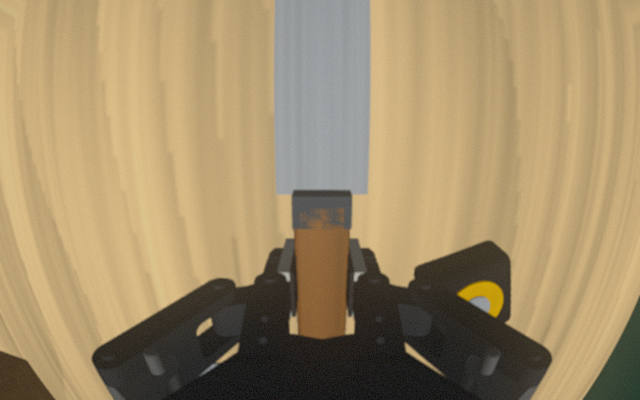

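View pics/s6c.png

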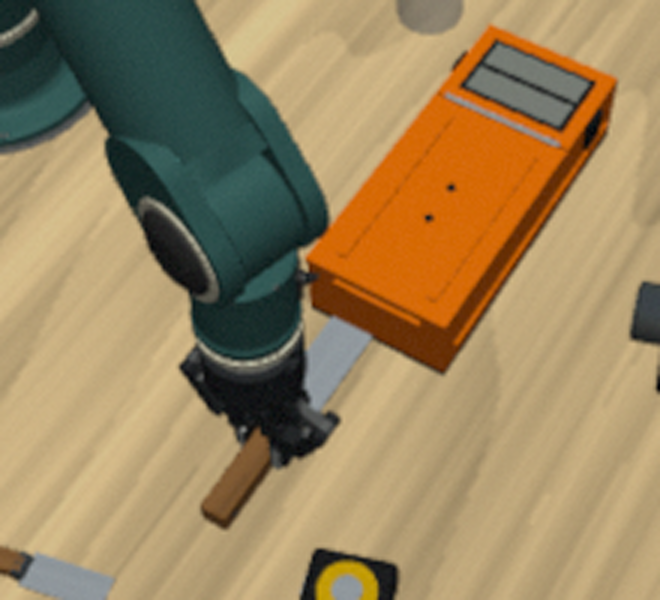

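Run:
```python
from h import *
z=np.load('w6.npz'); Q=wcloud(z['d']); P=z['pos'];R=Ro.from_euler('xyz',z['rot'],degrees=True).as_matrix()
W=Q@R.T+P; print(P,z['rot'])
for v in (2,30,60,100,140,185,215,250): print(v,W[v,285:360:15].round(1).tolist())
z=np.load('s6.npz'); c=get_calibration('scene');T=np.linalg.inv(np.array(c['world_to_cam']))
for (u,v) in ((290,218),(297,221),(295,230),(285,240)):
    o,d=ray('scene',u,v); print(u,v,(o+d*z['d'][v,u]).round(1))
```

```text
[ 507.25570575 -250.45658877   20.74836561] [-1.79980016e+02 -5.49098183e-03  9.01302596e+01]
2 [[491.7, -130.5, 74.4], [498.0, -130.9, 74.9], [504.2, -130.4, 73.2], [510.4, -130.9, 74.8], [516.7, -130.4, 73.6]]
30 [[491.8, -143.3, 73.9], [498.0, -143.3, 73.3], [504.3, -143.6, 74.2], [510.4, -143.7, 74.4], [516.7, -143.3, 73.6]]
60 [[492.1, -156.8, 75.5], [498.2, -156.8, 74.6], [504.3, -156.7, 73.8], [510.5, -156.6, 73.2], [516.6, -156.7, 74.7]]
100 [[491.7, -173.5, 72.4], [498.1, -173.7, 74.0], [504.3, -173.7, 74.6], [510.5, -173.7, 73.1], [516.8, -173.6, 73.3]]
140 [[491.7, -190.4, 73.9], [498.0, -190.5, 73.9], [504.3, -190.6, 73.0], [510.6, -190.4, 74.8], [516.8, -190.4, 74.9]]
185 [[491.2, -210.2, 73.1], [497.8, -209.9, 74.1], [504.3, -209.7, 75.0], [510.7, -209.8, 74.4], [517.2, -209.8, 74.3]]
215 [[481.9, -249.0, 1.7], [498.3, -220.2, 83.9], [504.5, -220.0, 84.4], [510.6, -219.8, 84.9], [516.6, -219.5, 85.8]]
250 [[490.7, -239.0, 78.0], [498.0, -236.0, 84.2], [504.4, -236.1, 83.8], [510.8, -236.0, 84.1], [517.1, -235.5, 85.1]]
290 218 [ 491.9 -129.1   75.4]
297 221 [ 511.2 -126.8   73.8]
295 230 [ 520.3 -151.2   72.1]
285 240 [ 515.1 -189.1   74.3]
```

Call:
send_rows --motion '[[[0.001, 0, -0.005], 0], [[0, 0.01, 0], 0], [[0, 0.01, 0], 0], [[0, 0.01, 0], 0], [[0, 0.005, 0], 0], [[0, 0, 0], 0]]'

```text
time_s: 11.2
eef_pos: [508.8, -214.2, 15.8]
eef_rot: [180.0, -0.0, 90.0]
ft_force: [0.5, -0.1, -1.8]
grip_width: 22.2
```

Run:
```python
from h import *
p,d=grab('scene','s7'); save('s7c',cv2.resize(p[150:250,230:360],None,fx=5,fy=5,interpolation=cv2.INTER_CUBIC))
```

```text
(no output)
```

View pics/s7c.png

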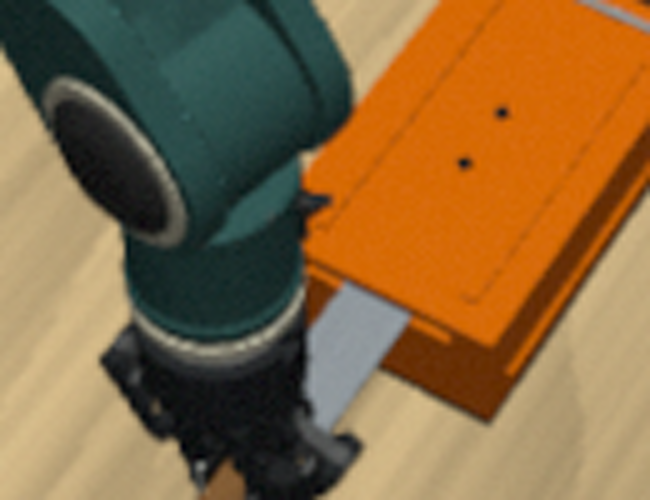

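Call:
send_rows --motion '[[[0, 0.006, 0], 0], [[0, 0.008, 0], 0], [[0, 0.008, 0], 0], [[0, 0.008, 0], 0], [[0, 0, 0], 0]]'

```text
time_s: 11.75
eef_pos: [508.6, -183.8, 15.7]
eef_rot: [-180.0, -0.0, 90.0]
ft_force: [0.5, 0.5, -0.7]
grip_width: 22.2
```

Run:
```python
from h import *
p,d=grab('scene','s8'); save('s8c',cv2.resize(p[150:250,230:360],None,fx=5,fy=5,interpolation=cv2.INTER_CUBIC))
p,d=grab('wrist','w8');
```

```text
(no output)
```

View pics/s8c.png

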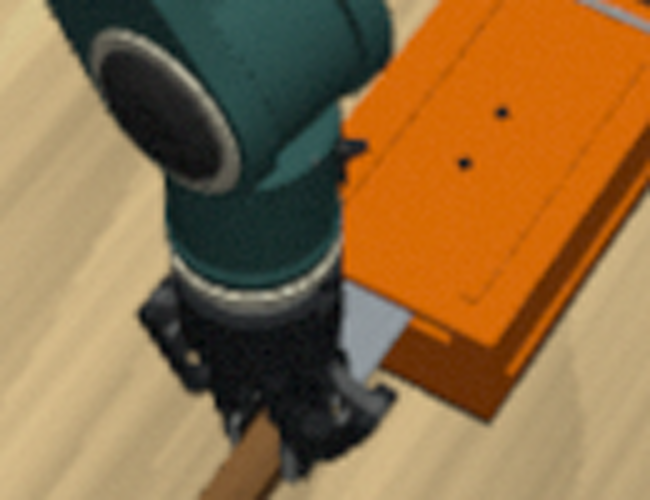

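View pics/w8.png

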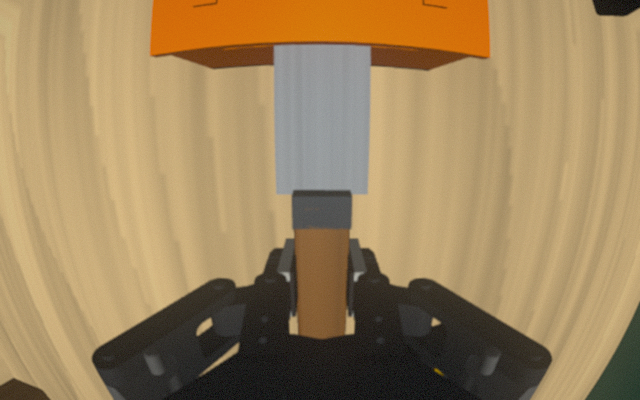

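Run:
```python
import numpy as np
rho=195;a=np.radians(np.arange(0,116,5))
y=rho*(1-np.cos(a))-6*np.sin(a);z=rho*np.sin(a)+6*(1-np.cos(a))
for i in range(1,len(a)): print(i*5,round((y[i]-y[i-1])/1000,4),round((z[i]-z[i-1])/1000,4))
```

```text
5 0.0002 0.017
10 0.0017 0.0169
15 0.0032 0.0167
20 0.0046 0.0164
25 0.006 0.0159
30 0.0074 0.0153
35 0.0087 0.0146
40 0.0099 0.0138
45 0.0111 0.0129
50 0.0122 0.0119
55 0.0132 0.0108
60 0.0141 0.0096
65 0.0148 0.0083
70 0.0155 0.007
75 0.0161 0.0056
80 0.0165 0.0042
85 0.0168 0.0027
90 0.017 0.0013
95 0.017 -0.0002
100 0.0169 -0.0017
105 0.0167 -0.0032
110 0.0164 -0.0046
115 0.0159 -0.006
```

First lift gently to 20°, then check.

Call:
send_rows --motion '[[[0, 0, 0.003], 0], [[0, 0, 0.003], 0], [[0, 0, 0.008], 0], [[0, 0, 0.009], 0], [[0, 0.002, 0.017], 0], [[0, 0.003, 0.0165], 0], [[0, 0.005, 0.0165], 0]]'

```text
time_s: 12.55
eef_pos: [508.2, -176.3, 89.9]
eef_rot: [-180.0, 0.0, 89.9]
ft_force: [0.0, -1.0, -2.3]
grip_width: 22.7
```

Run:
```python
from h import *
p,d=grab('scene','s9'); save('s9c',cv2.resize(p[100:250,230:400],None,fx=4,fy=4,interpolation=cv2.INTER_CUBIC))
p,d=grab('wrist','w9');
```

```text
(no output)
```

View pics/s9c.png

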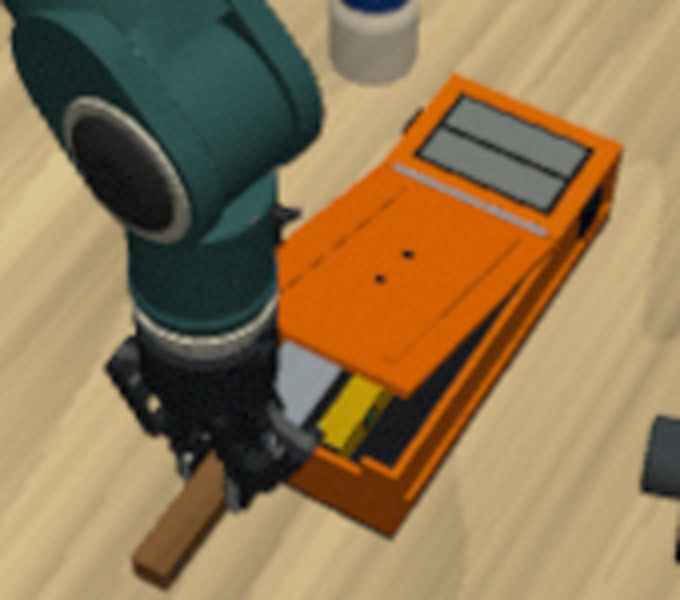

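View pics/w9.png

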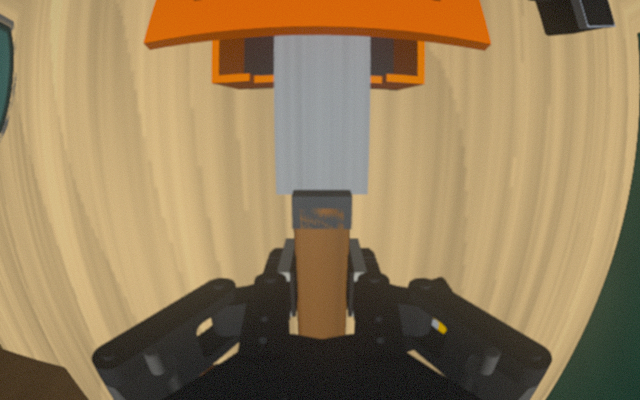

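Call:
send_rows --motion '[[[0, 0.006, 0.016], 0], [[0, 0.0075, 0.0155], 0], [[0, 0.0085, 0.0145], 0], [[0, 0.01, 0.014], 0], [[0, 0.011, 0.013], 0], [[0, 0.012, 0.012], 0], [[0, 0.013, 0.011], 0], [[0, 0.014, 0.0095], 0], [[0, 0.015, 0.0085], 0], [[0, 0.0155, 0.007], 0], [[0, 0.016, 0.0055], 0]]'

```text
time_s: 13.75
eef_pos: [508.6, -45.7, 215.9]
eef_rot: [180.0, -0.0, 89.9]
ft_force: [-0.1, -1.2, -1.3]
grip_width: 22.0
```

Run:
```python
from h import *
p,d=grab('scene','s10'); save('s10c',cv2.resize(p[50:250,230:430],None,fx=3,fy=3,interpolation=cv2.INTER_CUBIC))
p,d=grab('wrist','w10');
```

```text
(no output)
```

View pics/s10c.png

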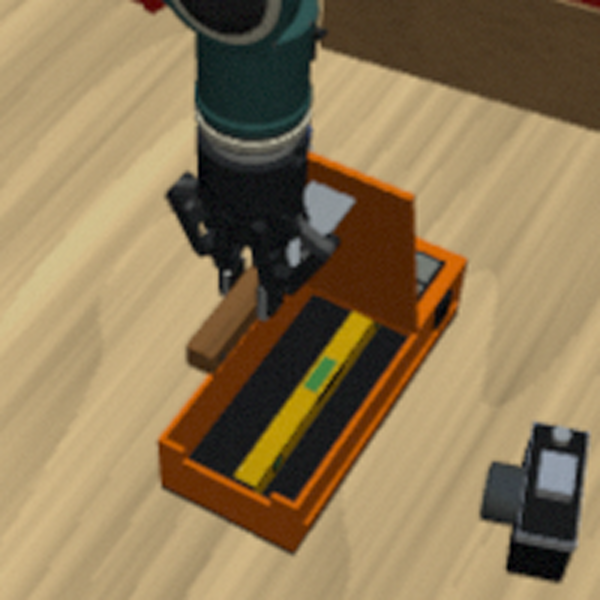

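View pics/w10.png

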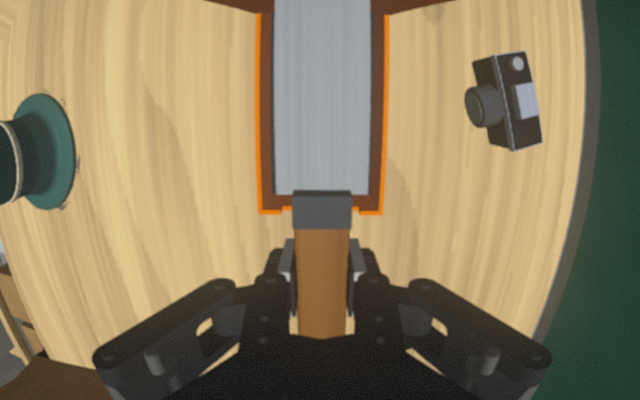

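Call:
send_rows --motion '[[[0, 0.0165, 0.004], 0], [[0, 0.017, 0.0025], 0], [[0, 0.017, 0.001], 0], [[0, 0.017, 0], 0], [[0, 0.017, -0.0015], 0], [[0, 0.017, -0.003], 0], [[0, 0.0165, -0.0045], 0], [[0, 0.016, -0.004], 0], [[0, 0, 0], 0]]'

```text
time_s: 14.75
eef_pos: [507.6, 88.9, 208.8]
eef_rot: [-179.9, -0.0, 90.1]
ft_force: [0.3, -0.2, -1.6]
grip_width: 22.1
```

Run:
```python
from h import *
print(monitor.sense()['joints'].round(1))
p,d=grab('scene','s11'); save('s11c',cv2.resize(p[50:250,230:430],None,fx=3,fy=3,interpolation=cv2.INTER_CUBIC))
```

```text
[  3.9  14.4 -20.4 108.3   5.7  58.4 -18.8]
```

View pics/s11c.png

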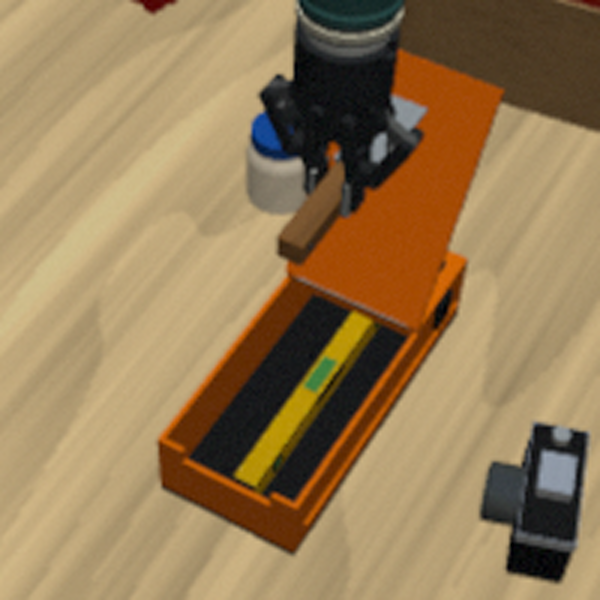

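Call:
send_rows --motion '[[[0, -0.03, 0.005], 0], [[-0.008, -0.04, 0], 0], [[-0.008, -0.04, 0], 0], [[-0.008, -0.04, 0], 0], [[-0.008, -0.04, 0], 0], [[-0.008, -0.04, -0.02], 0], [[-0.008, -0.04, -0.03], 0], [[-0.008, -0.04, -0.03], 0], [[-0.01, -0.03, -0.04], 0], [[-0.01, -0.01, -0.04], 0], [[0, 0, -0.04], 0], [[0, 0, -0.025], 0]]'

```text
time_s: 16.0
eef_pos: [430.1, -263.1, -11.3]
eef_rot: [-179.8, -0.0, 89.7]
ft_force: [0.1, 0.2, -0.9]
grip_width: 22.0
```

Call:
send_rows --motion '[[[0, 0, -0.015], 0], [[0, 0, -0.006], 0], [[0, 0, -0.004], 0], [[0, 0, 0], 0]]'

```text
time_s: 16.4
eef_pos: [433.0, -262.3, -33.5]
eef_rot: [180.0, 0.0, 89.9]
ft_force: [0.8, -0.3, -0.3]
grip_width: 22.0
```

Call:
send_rows --motion '[[[0, 0, -0.003], 0], [[0, 0, -0.002], 0], [[0, 0, 0], 0]]'

```text
time_s: 16.7
eef_pos: [433.1, -261.7, -38.5]
eef_rot: [180.0, 0.0, 89.9]
ft_force: [0.1, 0.0, -2.7]
grip_width: 22.2
```

Call:
send_rows --motion '[[[0, 0, -0.001], 0], [[0, 0, 0], 0]]'

```text
time_s: 16.9
eef_pos: [433.2, -261.8, -39.0]
eef_rot: [180.0, 0.0, 89.9]
ft_force: [-0.0, 0.1, 5.6]
grip_width: 22.0
```

Call:
send_rows --motion '[[[0, 0, 0], 0], [[0, 0, 0], 0], [[0, 0, 0], 0], [[0, 0, 0], 0], [[0, 0, 0], 0], [[0, 0, 0], 0], [[0, 0, 0.04], 0], [[0, 0, 0.05], 0], [[0, 0, 0.05], 0], [[0, 0, 0.05], 0]]' --claw 0.3

```text
time_s: 17.9
eef_pos: [432.5, -261.4, 152.1]
eef_rot: [-180.0, -0.0, 89.9]
ft_force: [1.4, -0.5, 0.3]
grip_width: 55.5
```

Run:
```python
from h import *
p,d=grab('scene','s12');p,d=grab('wrist','w12');p,d=grab('top','t12')
```

```text
(no output)
```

View pics/s12.png

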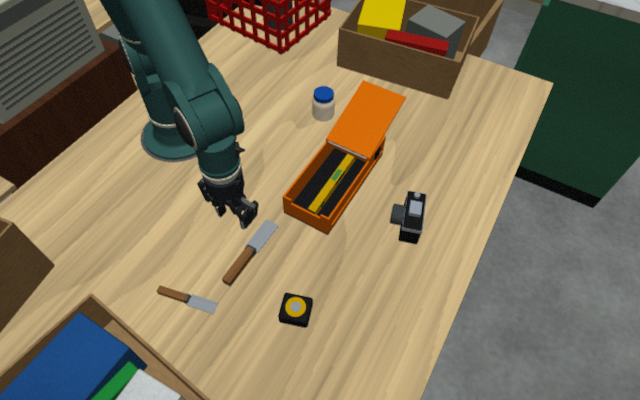

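View pics/w12.png

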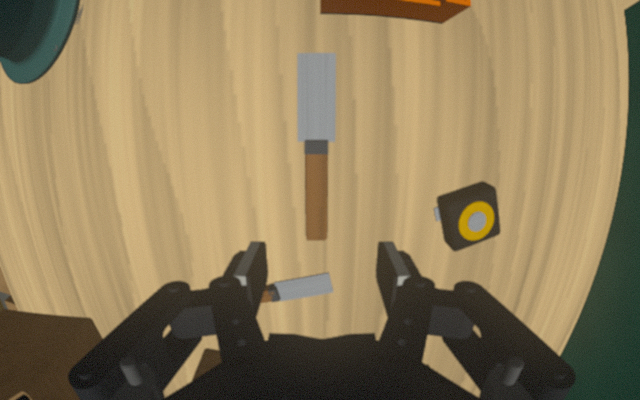

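View pics/t12.png

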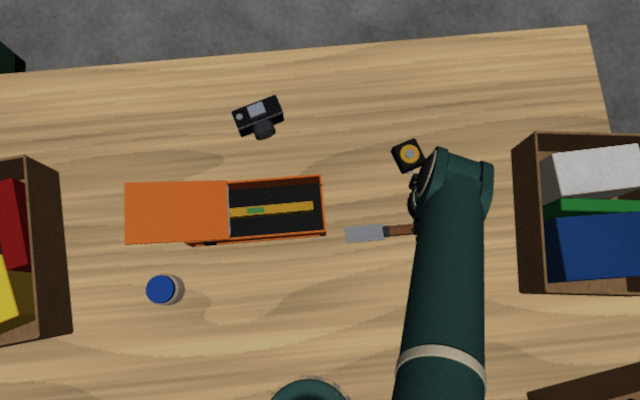

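Run:
```python
from h import *
for n,f,roi in(('top','t12',(160,250,220,340)),('scene','s12',(140,240,290,380))):
    z=np.load(f+'.npz');p=z['p'];hsv=cv2.cvtColor(p,cv2.COLOR_RGB2HSV)
    m=((hsv[...,0]>18)&(hsv[...,0]<40)&(hsv[...,1]>150)&(hsv[...,2]>100)).astype(np.uint8)
    r0,r1,c0,c1=roi; k=np.zeros_like(m);k[r0:r1,c0:c1]=m[r0:r1,c0:c1]
    m=cv2.morphologyEx(k,cv2.MORPH_CLOSE,np.ones((3,3)))
    pts=np.argwhere(m)[:,::-1].astype(np.float32); rect=cv2.minAreaRect(pts); b=cv2.boxPoints(rect)
    print(n,len(pts),b.round(1).tolist())
    for h in(35,): print([onplane(n,*q,h)[:2].round(1).tolist() for q in b])
    W=[]
    for u,v in pts.astype(int):
        o,d=ray(n,u,v);W.append(o+d*z['d'][v,u])
    W=np.array(W);print('z pct',np.percentile(W[:,2],[5,50,95]).round(1))
    T=W[W[:,2]>30]
    for a in range(-60,130,30):
        q=T[(T[:,1]>a)&(T[:,1]<a+30)]
        if len(q):print(a,q.mean(0).round(1),q[:,0].min().round(1),q[:,0].max().round(1))
    print('ymin',T[:,1].min(),'ymax',T[:,1].max())
    save(f+'c',cv2.resize(p[r0:r1,c0:c1],None,fx=5,fy=5,interpolation=cv2.INTER_CUBIC))
```

```text
top 676 [[229.3000030517578, 207.60000610351562], [312.3999938964844, 200.3000030517578], [313.20001220703125, 209.5], [230.10000610351562, 216.89999389648438]]
[[523.4, 144.8], [522.9, -58.6], [499.8, -58.5], [500.4, 144.1]]
z pct [29.8 34.3 38.3]
-60 [512.1 -44.3  34.6] 501.3 523.1
-30 [512.1 -15.   34.4] 501.0 523.7
0 [512.   14.8  34.4] 501.4 523.0
30 [512.1  44.9  34.7] 501.3 522.7
60 [512.3  73.4  34.5] 501.4 523.8
90 [512.  108.1  34.7] 500.7 523.8
120 [511.8 132.4  34.5] 501.2 523.2
ymin -58.552805160982516 ymax 144.21422432799008
scene 553 [[307.3999938964844, 207.8000030517578], [347.6000061035156, 152.10000610351562], [355.3999938964844, 157.6999969482422], [315.1000061035156, 213.39999389648438]]
[[499.6, -56.2], [499.6, 173.7], [529.0, 166.3], [526.4, -61.2]]
z pct [ 5.3 35.  38.8]
-60 [513.1 -44.8  35.8] 502.2 523.9
-30 [512.8 -15.2  35.4] 501.7 523.6
0 [513.2  14.1  35.1] 500.9 524.1
30 [513.5  43.8  35.5] 501.0 524.6
60 [513.   73.5  34.9] 501.6 523.7
90 [513.7 108.2  35.1] 502.1 524.9
120 [514.2 135.1  37.1] 502.1 532.4
ymin -58.60923822849054 ymax 170.27725798041354
```

View pics/t12c.png

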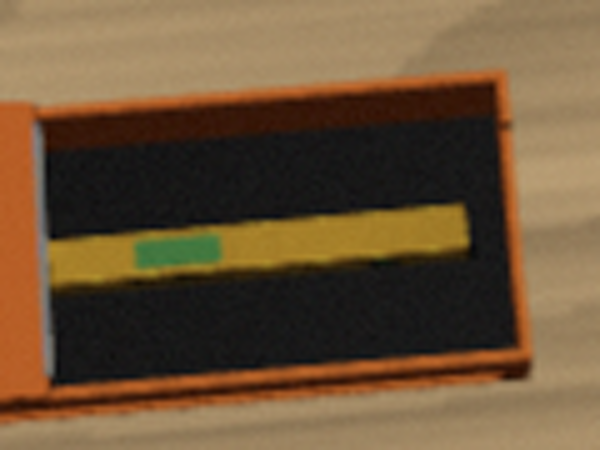

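View pics/s12c.png

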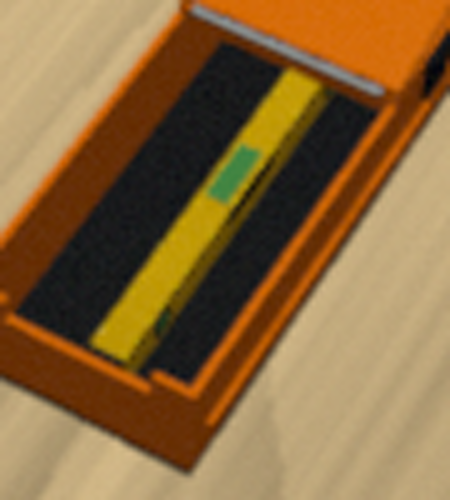

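Run:
```python
from h import *
for n in('w5','w6','w12'):
    d=np.load(n+'.npz')['d'];Q=wcloud(d); 
    for lo in range(-150,-40,10):
        m=(d>0)&(Q[...,2]>=lo)&(Q[...,2]<lo+10)&(abs(Q[...,0])<50)&(abs(Q[...,1])<110)
        m[:235]=0
        if m.sum()>20: print(n,lo,m.sum(),np.percentile(Q[m][:,1],[1,99]).round(),np.percentile(Q[m][:,0],[1,99]).round())
```

```text
w5 -150 5265 [-65.  65.] [ 5. 21.]
w5 -140 11704 [-64.  64.] [ 0. 21.]
w5 -130 8308 [-62.  62.] [-9. 19.]
w5 -120 6480 [-60.  60.] [-10.  18.]
w5 -110 3336 [-58.  58.] [-11.  18.]
w5 -100 4999 [-55.  55.] [-10.  14.]
w5 -90 1356 [-50.  49.] [-8. 15.]
w5 -80 1016 [-36.  36.] [-10.  12.]
w5 -70 912 [-37.  37.] [-10.  12.]
w5 -60 5609 [-34.  34.] [-42.  17.]
w5 -50 296 [-110.   34.] [-33.  12.]
w6 -150 2964 [-56.  56.] [ 4. 22.]
w6 -140 12692 [-62.  62.] [ 1. 21.]
w6 -130 8378 [-60.  60.] [-1. 19.]
w6 -120 7262 [-55.  55.] [-10.  18.]
w6 -110 3633 [-51.  51.] [-11.  18.]
w6 -100 5248 [-46.  45.] [-10.  14.]
w6 -90 1642 [-41.  41.] [-6. 15.]
w6 -80 1024 [-20.  21.] [-10.  13.]
w6 -70 5813 [-22.  22.] [-33.  21.]
w6 -60 433 [-25.  24.] [ 7. 12.]
w6 -50 136 [-24.  23.] [ 7. 13.]
w12 -150 5660 [-66.  66.] [ 5. 21.]
w12 -140 11310 [-65.  65.] [ 0. 21.]
w12 -130 8490 [-63.  63.] [-9. 19.]
w12 -120 6229 [-62.  62.] [-10.  19.]
w12 -110 3944 [-61.  60.] [-11.  18.]
w12 -100 4283 [-59.  59.] [-10.  15.]
w12 -90 1136 [-49.  48.] [-4. 15.]
w12 -80 1023 [-41.  40.] [-10.  12.]
w12 -70 930 [-41.  41.] [-10.  12.]
w12 -60 766 [-41.  40.] [-10.  12.]
w12 -50 227 [-34.  34.] [-10.  12.]
```

Call:
send_rows --motion '[[[0.01, 0.03, 0], 0], [[0.01, 0.035, 0], 0], [[0.01, 0.035, 0], 0], [[0.01, 0.035, 0], 0], [[0.01, 0.035, 0], 0], [[0.01, 0.031, 0], 0], [[0.01, 0.02, -0.01], 0], [[0.01, 0.01, -0.03], 0], [[0, 0, -0.03], 0], [[0, 0, 0], 0], [[0, 0, 0], 0]]' --claw -0.1

```text
time_s: 19.15
eef_pos: [511.8, -30.7, 79.4]
eef_rot: [-179.8, -0.0, 89.9]
ft_force: [-0.1, 0.1, 0.0]
grip_width: 38.5
```

Run:
```python
from h import *
p,d=grab('wrist','w13');z=np.load('w13.npz');P=z['pos'];R=Ro.from_euler('xyz',z['rot'],degrees=True).as_matrix();W=wcloud(d)@R.T+P
hsv=cv2.cvtColor(p,cv2.COLOR_RGB2HSV);m=(hsv[...,0]>18)&(hsv[...,0]<40)&(hsv[...,1]>150)&(hsv[...,2]>100)&(abs(W[...,0]-512)<40)&(W[...,1]>-75)&(W[...,1]<150)
q=W[m];print(P,z['rot'],q.min(0),q.max(0))
t=q[q[:,2]>28]
for a in range(-60,140,30):
    k=t[(t[:,1]>a)&(t[:,1]<a+30)]
    if len(k)>5:print(a,k.mean(0).round(1),np.percentile(k[:,0],[2,98]).round(1))
o=(hsv[...,0]<14)&(hsv[...,1]>180)&(W[...,2]>70)&(W[...,2]<80)&(W[...,1]<50);print('walls',W[o][:,0].min(),np.percentile(W[o][:,0],[20,80]),W[o][:,0].max())
```

```text
[511.84384496 -30.69130416  79.40496097] [-1.79829215e+02 -1.14553398e-02  8.98970179e+01] [497.59793811 -70.21383402   2.96442161] [524.53502198 137.05131987 262.4073165 ]
-60 [510.9 -44.   35.7] [500.4 521.4]
-30 [510.9 -14.6  35.7] [500.7 521.2]
0 [511.2  15.   35.7] [500.4 521.8]
30 [511.2  45.   39.4] [500.6 521.6]
60 [511.5  73.6  35.7] [500.7 522.3]
90 [510.8 108.   35.8] [500.1 521.7]
120 [511.4 123.4  35.8] [500.7 521.9]
walls 442.29253180439605 [443.09619248 573.0305306 ] 574.0178374948904
```

View pics/w13.png

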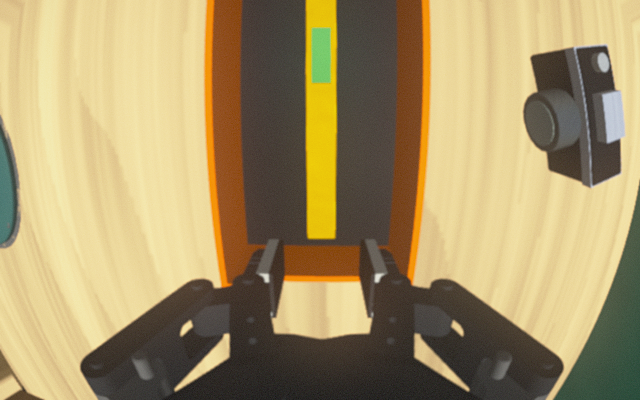

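Call:
send_rows --motion '[[[-0.0005, 0, -0.025], 0], [[0, 0, -0.025], 0], [[0, 0, -0.02], 0], [[0, 0, -0.02], 0], [[0, 0, -0.01], 0], [[0, 0, -0.007], 0], [[0, 0, -0.003], 0], [[0, 0, 0], 0], [[0, 0, 0], 0]]'

```text
time_s: 20.1
eef_pos: [513.1, -30.7, -29.0]
eef_rot: [179.9, 0.0, 89.9]
ft_force: [-0.2, 0.3, 0.4]
grip_width: 38.5
```

Call:
send_rows --motion '[[[0, 0, 0], 0], [[0, 0, 0], 0], [[0, 0, 0], 0], [[0, 0, 0], 0], [[0, 0, 0], 0], [[0, 0, 0], 0]]' --claw -1 --grip_force 25

```text
time_s: 20.7
eef_pos: [512.9, -30.7, -29.1]
eef_rot: [179.9, 0.0, 89.9]
ft_force: [-1.8, -0.3, 5.2]
grip_width: 21.4
```

Call:
send_rows --motion '[[[0, 0, 0.005], 0], [[0, 0, 0.01], 0], [[0, 0, 0.01], 0], [[0, 0, 0.01], 0], [[0, 0, 0], 0]]'

```text
time_s: 21.2
eef_pos: [513.7, -30.7, 7.0]
eef_rot: [179.8, 0.0, 89.9]
ft_force: [0.3, -1.2, -2.0]
grip_width: 21.1
```

Run:
```python
from h import *
p,d=grab('wrist','w14'); p,d=grab('scene','s14'); save('s14c',cv2.resize(p[60:240,230:430],None,fx=3.5,fy=3.2,interpolation=cv2.INTER_CUBIC))
```

```text
(no output)
```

View pics/w14.png

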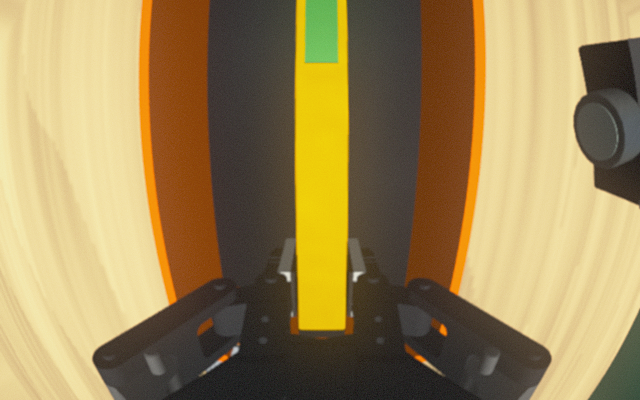

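View pics/s14c.png

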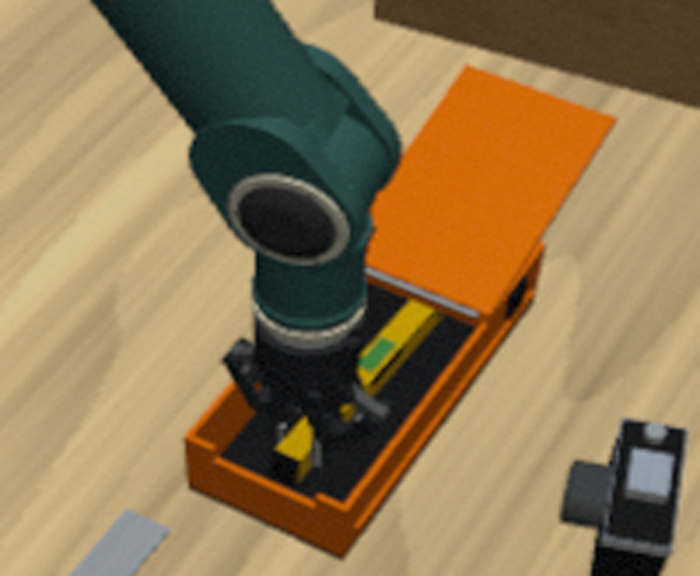

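```bash
cat >> h.py <<'E'
def tilt(tag):
    z=np.load(tag+'.npz');P=z['pos'];R=Ro.from_euler('xyz',z['rot'],degrees=True).as_matrix();W=wcloud(z['d'])@R.T+P
    hsv=cv2.cvtColor(z['p'],cv2.COLOR_RGB2HSV);m=(hsv[...,0]>18)&(hsv[...,0]<85)&(hsv[...,1]>120)&(hsv[...,2]>90)&(z['d']>0)
    m[:,:290]=0;m[:,360:]=0
    q=W[m]; q=q[(abs(q[:,0]-P[0])<7)]
    A=np.polyfit(q[:,1],q[:,2],1); res=abs(q[:,2]-np.polyval(A,q[:,1])); q=q[res<6]; A=np.polyfit(q[:,1],q[:,2],1)
    a=np.degrees(np.arctan(-A[0])); print(tag,'tilt',a.round(1),'top z at tool y',np.polyval(A,P[1]).round(1),'y range',q[:,1].min().round(),q[:,1].max().round(),'TCP',P.round(1))
    print(' z top at y=142:',np.polyval(A,142).round(1),'at 231',np.polyval(A,231).round(1))
E
python3 -c "
from h import *
tilt('w14')"
```

```text
w14 tilt 7.7 top z at tool y 71.6 y range -58.0 92.0 TCP [513.7 -30.7   7. ]
 z top at y=142: 48.1 at 231 36.0
```

Call:
send_rows --motion '[[[0, -0.002, 0.01], 0], [[0, -0.002, 0.01], 0], [[0, -0.002, 0.01], 0], [[0, -0.003, 0.008], 0], [[0, -0.003, 0.004], 0], [[0, 0, 0], 0]]'

```text
time_s: 21.9
eef_pos: [512.9, -43.5, 48.0]
eef_rot: [179.9, 0.0, 89.8]
ft_force: [-0.1, -0.4, -0.9]
grip_width: 22.0
```

Run:
```python
from h import *
p,d=grab('wrist','w15'); tilt('w15'); p,d=grab('scene','s15'); save('s15c',cv2.resize(p[60:240,230:430],None,fx=3.5,fy=3.2,interpolation=cv2.INTER_CUBIC))
```

```text
w15 tilt 17.2 top z at tool y 112.6 y range -69.0 89.0 TCP [512.9 -43.5  48. ]
 z top at y=142: 55.1 at 231 27.5
```

View pics/s15c.png

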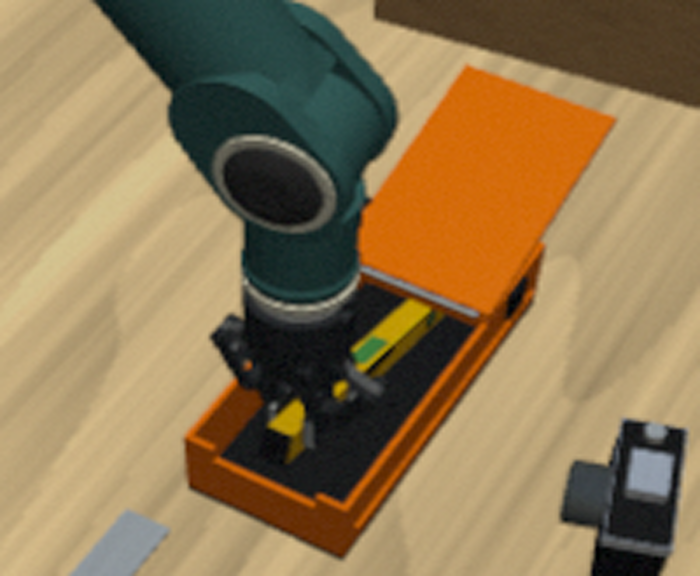

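Call:
send_rows --motion '[[[0, -0.006, 0.002], 0], [[0, -0.01, 0.003], 0], [[0, -0.012, 0.004], 0], [[0, -0.012, 0.004], 0], [[0, -0.012, 0.004], 0], [[0, -0.012, 0.004], 0], [[0, -0.012, 0.004], 0], [[0, -0.009, 0.003], 0], [[0, 0, 0], 0]]' --grip_force 40

```text
time_s: 22.9
eef_pos: [512.7, -129.7, 75.7]
eef_rot: [179.9, 0.1, 89.7]
ft_force: [0.8, -0.1, -3.1]
grip_width: 21.1
```

Run:
```python
from h import *
p,d=grab('wrist','w16'); tilt('w16'); p,d=grab('scene','s16'); save('s16c',cv2.resize(p[60:240,230:430],None,fx=3.5,fy=3.2,interpolation=cv2.INTER_CUBIC))
```

```text
w16 tilt 17.5 top z at tool y 140.2 y range -154.0 3.0 TCP [ 512.7 -129.7   75.7]
 z top at y=142: 54.6 at 231 26.5
```

View pics/s16c.png

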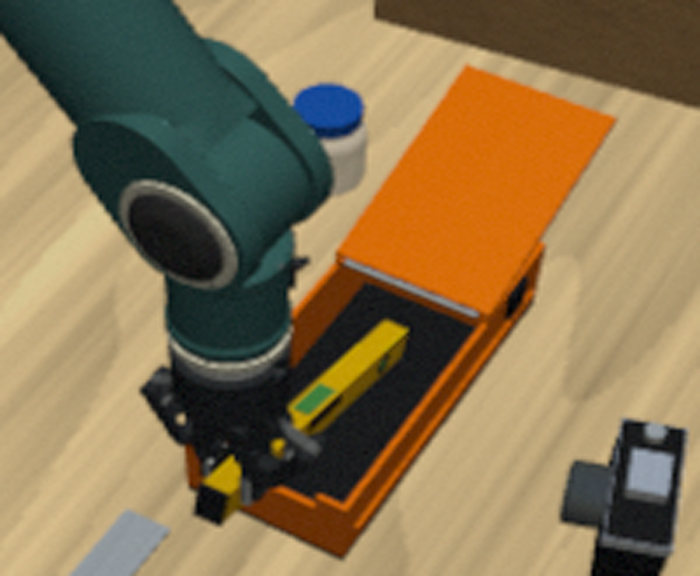

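View pics/w16.png

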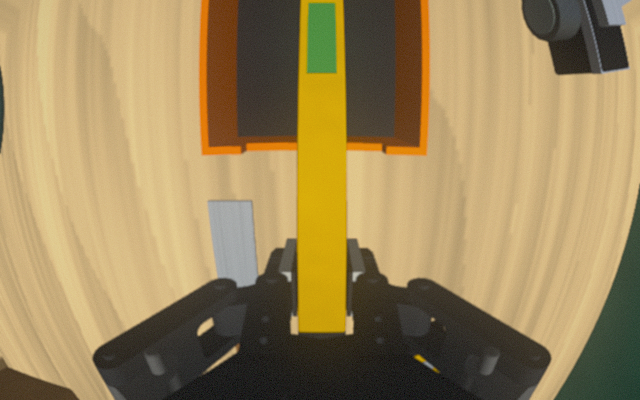

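Call:
send_rows --motion '[[[0, 0, 0], 0], [[0, 0, 0], 0], [[0, 0, 0.01], 0], [[0, -0.003, 0.02], 0], [[0, -0.003, 0.025], 0], [[0, 0, 0.03], 0], [[0, 0, 0.03], 0], [[0, 0, 0.03], 0], [[0, 0, 0.03], 0], [[0, 0, 0.03], 0], [[0, 0, 0.02], 0], [[0, 0, 0.01], 0]]' --grip_force 80

```text
time_s: 24.2
eef_pos: [513.2, -133.3, 313.0]
eef_rot: [179.8, 0.1, 89.9]
ft_force: [-0.0, -0.4, -3.3]
grip_width: 20.8
```

Call:
send_rows --motion '[[[0, 0, 0.02], 0], [[0, 0, 0.02], 0], [[0, 0, 0.01], 0], [[0, 0, 0], 0], [[0, 0, 0], 0], [[0, 0, 0], 0], [[0, 0, 0], 0], [[0, 0, 0], 0], [[0, 0, 0], 0]]'

```text
time_s: 25.1
eef_pos: [512.3, -133.6, 359.9]
eef_rot: [-180.0, -0.0, 89.9]
ft_force: [0.1, 0.6, -3.1]
grip_width: 20.7
```

Run:
```python
from h import *
p,d=grab('wrist','w17'); tilt('w17'); p,d=grab('scene','s17'); p,d=grab('top','t17'); s=monitor.sense(); print(s['joint_vel'].round(2),s['ft_force'],s['grip_width'])
z=np.load('s17.npz');hsv=cv2.cvtColor(z['p'],cv2.COLOR_RGB2HSV);m=(hsv[...,0]>20)&(hsv[...,0]<35)&(hsv[...,1]>170)&(hsv[...,2]>90);m[:60]=0
k,l,st,ce=cv2.connectedComponentsWithStats(m.astype(np.uint8))
for i in range(1,k):
    if st[i,4]>40:
        W=np.array([ (lambda od:od[0]+od[1]*z['d'][v,u])(ray('scene',u,v)) for v,u in np.argwhere(l==i)]); print(st[i],W.min(0).round(),W.max(0).round(),np.percentile(W[:,2],[1,99]))
```

```text
w17 tilt 17.4 top z at tool y 424.2 y range -159.0 -1.0 TCP [ 512.3 -133.6  359.9]
 z top at y=142: 337.7 at 231 309.8
[-0.1  -0.11  0.05  0.01 -0.06 -0.02 -0.04] [ 0.3845574  -0.80672376 -3.28009881] 20.41541427448635
[306  81  48  49 466] [ 315. -649.   -1.] [ 855.  477. 1046.] [243.67165811 388.25072773]
[281 118  14  25 146] [ 264. -164.   -2.] [525. 235. 432.] [403.01977452 432.0469874 ]
[285 297  21  20 253] [ 592. -335.   32.] [ 642. -284.   43.] [33.67308378 42.08958004]
```

View pics/s17.png

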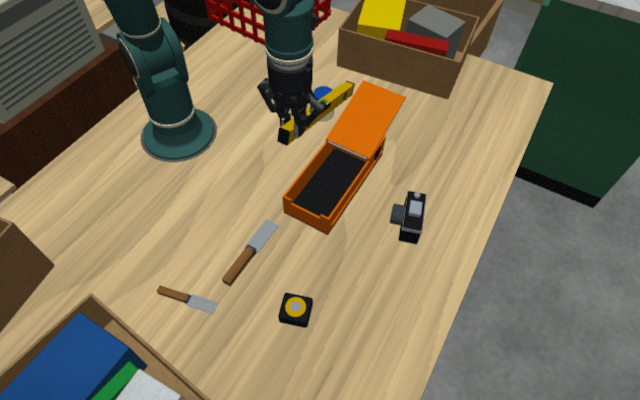

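View pics/w17.png

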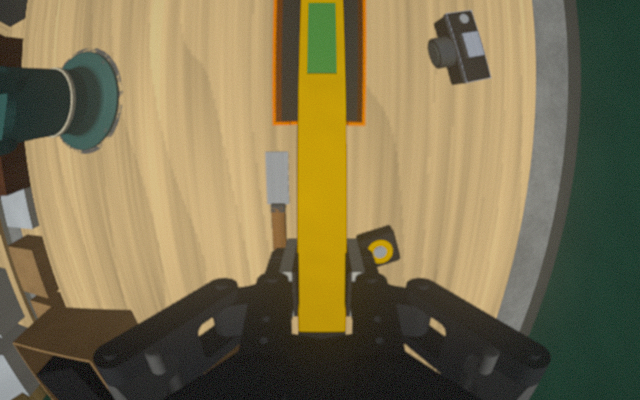

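View pics/t17.png

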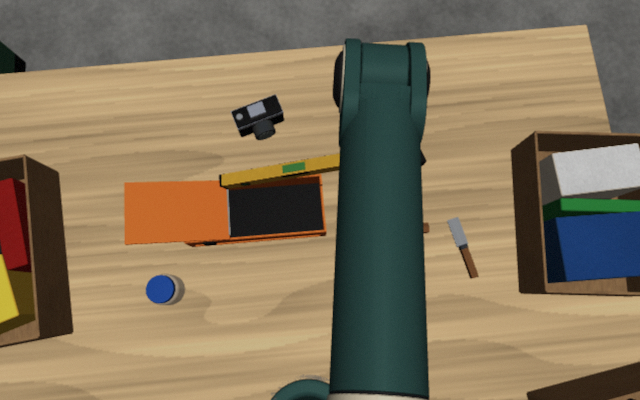

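```bash
python3 -c "
from h import *
s=monitor.sense(); print(s['time_s'],s['joint_vel'].round(2),s['grip_width'],s['eef_pos'])
print(r.hand_in())"
```

```text
25.25 [-0.1  -0.11  0.05  0.01 -0.06 -0.02 -0.04] 20.41541427448635 [ 512.42824335 -133.63668911  360.14960578]
the job is handed in; nothing more can be done
None
```

The job is done and handed in at 25.3 s of the 72 s allowed; the hand-in gave no verdict. I gripped the larger scraper, slid its blade about 28 mm into the slot and levered the lid past upright. It sank open on its own, and I laid the scraper on the table. Then I gripped the level near its free end, let it tilt about 17° in the fingers, drew it out past the deck edge and lifted it.

**Last checks:**
- **Level:** it hangs still at 17.4°. The wrist camera puts its lowest point at about 310 mm, well over the required 8 cm above the rim (about 161 mm). The wrist force was steady at about −3 N, close to its own weight, so it touches nothing.
- **Other things:** the lid lies back open and the scraper lies flat on the table. The tape measure, jar and camera look unmoved in the pictures; I did not measure their positions again.

**What disagreed:** the first two tries to grip the scraper closed on air. The wrist camera's depth showed the fingertips, when shut, about 44 mm behind the reported TCP, not at it as the text says. I corrected for this, and the grasps after that held. The last hand-written estimate of the level from the scene camera was muddled by yellow background, so I relied on the wrist camera for its height.

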